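# Scoop the knucklebones into the weighing pan

### The arm

A 6-joint arm with a two-finger parallel gripper is mounted at the origin on the work surface. World frame = base frame: x ahead of the robot, y to its left, z up, the work surface at z = 0. Lengths are in m, angles in rad, forces in N, time in s.
With the tool pointing down it reaches from about 0.3 to 1 m from the base axis. Payload 5.1 kg.
Tool frame: the origin (TCP) lies midway between the tips of the shut fingers; the grasp point (between the pads) lies 19 mm behind it (env.grasp_offset is the distance from the TCP to the grasp point, in m); z points along the fingers, y is the direction in which the jaws open and shut (so a half turn about z gives the same grasp; the last joint's range is limited). The gripper opens to 95 mm and grips with 3 to 60 N. Pads are 20 mm wide; open, the fingers measure 119 mm over their backs; the gripper's body (75 mm by 180 mm) begins 59 mm behind the grasp point.
Start: joints at [1.225, 0.124, 1.65, -0, 1.367, -0.083], TCP at [0.169, 0.628, 0.184] pointing down, gripper open.
Joint ranges: [-2.61, 2.61], [-1.02, 2.33], [0.03, 2.71], [-1.35, 4.49], [0.32, 2.68], [-2.91, 2.91]. Speed limits (rad/s): [2.57, 2.57, 3.14, 3.14, 3.14, 3.14].

### API

Orientations are given as a unit quaternion [x, y, z, w].
In Python, from bench import env gives the robot as it stands.
- The arm moves only by the tool play_rows, never from a script. Its argument "deltas" is a list of rows, each a list of 7 numbers: the opening, from -1 (shut) to 1 (fully open), then the shift along the tool's x, y, z scaled (see below), then the turn, a rotation vector about the tool's x, y, z scaled (see below). In form: [[jaw, tx, ty, tz, rx, ry, rz], ...]. A call has 1 to 20 rows; each row shifts and turns the commanded pose from where the row before left it, along the tool's axes as they then stand; what a row does not reach is not made up. The controller multiplies each number of a shift by 4 cm and each number of a turn by 4 degrees. A row lasts 1/8 s, in which the tool goes at most 62.5 mm and 10.7 degrees, less where a joint would pass 70% of its speed; a pose out of reach is approached as far as the arm can. A call with a number of a shift or a turn outside -1 to 1 is refused whole. A call with a gripper value outside its range is refused whole. The fingers move at their own pace and stop on an object; "squeeze" is the grip in N (left out, the last holds). Time passes only in rows, so rows that do not move let the fingers close. It gives the time, the measured TCP pose, the force and the opening at its end, in the units of the state.
- env.get_obs(): the state, without advancing time (a new reading comes with each control period).
- env.snapshot(name): name is "scene" or "top" or "wrist"; returns a dict with "pixels" (420x560x3 uint8, red, green, blue), "mtx" (3x3 intrinsics, pixels), "extrinsics" (4x4, takes a point from camera to world coordinates). Camera axes: x right, y up, looking along -z (the intrinsics and any distortion apply to the point x, -y, -z); pixel columns grow to the right and rows downward; lengths in m; the calibration is good to about 2 mm. A picture is of the moment at which its call begins. There is no depth.
- env.close_job(): hands the job in, once; it reports no verdict.
The state is a dict: "clock": time; "joint_pos": joint angles; "dq": joint speeds; "joint_efforts": joint torques, N m; "tcp_pos": TCP position; "ee_rot": TCP orientation; "ft_force": force on the tool from outside, world axes, zero at the start; "ft_torque": the same for the moment, N m; "width": opening from 0.0 (shut) to 1.0 (fully open).
Only numpy, scipy, OpenCV 4.12 (cv2) and the standard library are available. Lean on these libraries where they do the work, as an engineer would, in place of code of your own. Each camera call takes 0.05 s, during which the arm holds its last target. There are 200 camera calls.

### The job

With the widest of the three scoops that still fits down inside the white sorting tray, scoop up all five knucklebones from the tray and tip them gently into the steel pan of the balance, in as many trips as you need. The bones are fragile: never touch them with the gripper, do not crush them with the scoop, and tip them out from close above the pan. Then lay the scoop back flat on the table and let go of it, leaving the other two scoops and everything else where they are.

Things in the scene. Friction and masses are not known exactly. Their poses are not given: they have to be found in the camera images.
- scoop_mid: Middle of three like aluminium scoops. Open-fronted bowl 115 long, 104 wide, 42 mm high (sheet 3 mm); cheeks full height behind, sloping to the lip. Origin: centre of the bowl's underside; x to the lip (57.5 mm ahead), z up. Black handle rises backwards at 35 degrees from the top of the back wall: 88 mm long, flat sides 20 mm apart. Stands flat. About 0.16 kg.
- scoop_mid_grip (a point): Point on the middle axis of scoop_mid's handle where it is best held: 96.5 mm behind the bowl's centre, 70.7 mm above the underside; pinch the flat sides along the scoop's y.
- scoop_mid_lip (a point): Middle of the front lip of scoop_mid, at its underside.
- scoop_wide: Widest of three like aluminium scoops. Open-fronted bowl 140 long, 128 wide, 48 mm high (sheet 3 mm); cheeks full height behind, sloping to the lip. Origin: centre of the bowl's underside; x to the lip (70 mm ahead), z up. Black handle rises backwards at 35 degrees from the top of the back wall: 88 mm long, flat sides 20 mm apart. Stands flat.
- scoop_small: Smallest of three like aluminium scoops. Open-fronted bowl 90 long, 74 wide, 34 mm high (sheet 3 mm); cheeks full height behind, sloping to the lip. Origin: centre of the bowl's underside; x to the lip (45 mm ahead), z up. Black handle rises backwards at 35 degrees from the top of the back wall: 88 mm long, flat sides 20 mm apart. Stands flat.
- tray: White sorting tray, fixed. Inside floor 250 mm long (x) by 118 mm wide (y), 4 mm above the table; rim 46 mm above the table; long sides upright, 4 mm thick; ends flare outwards 10 degrees from upright (278 mm over the rims). Origin: centre of its underside; x along it, roughly away from the robot. The bones start in its +x half; the -x half is empty.
- tray_floor (a point): Centre of the tray's inside floor, same axes as the tray.
- balance: White bench balance, fixed to the table, 215 mm deep (x) by 146 mm wide (y), housing top 50 mm above the table, display on the robot's side (-x), carrying a square steel pan. Origin: centre of its underside on the table.
- pan_floor (a point): Centre of the inside floor of the balance's open steel pan, 63 mm above the table, 27 mm to +x of the balance's origin; inside 144 mm (x, axes as the balance) by 140 mm (y), walls 3 mm thick reaching 37 mm above this floor. The pan does not give.
- bone1: One of five alike deer knucklebones, pale bone, 40 mm long (x) by 25 mm wide (y) by 22 mm high, two rounded pulley-like ends with a waist between. Origin: centre of its underside as it lies at the start (about 11 mm from its middle). Mass about 25 g.
- bone2: One of five alike deer knucklebones, pale bone, 40 mm long (x) by 25 mm wide (y) by 22 mm high, two rounded pulley-like ends with a waist between. Origin: centre of its underside as it lies at the start (about 11 mm from its middle). Mass about 25 g.
- bone3: One of five alike deer knucklebones, pale bone, 40 mm long (x) by 25 mm wide (y) by 22 mm high, two rounded pulley-like ends with a waist between. Origin: centre of its underside as it lies at the start (about 11 mm from its middle). Mass about 25 g.
- bone4: One of five alike deer knucklebones, pale bone, 40 mm long (x) by 25 mm wide (y) by 22 mm high, two rounded pulley-like ends with a waist between. Origin: centre of its underside as it lies at the start (about 11 mm from its middle). Mass about 25 g.
- bone5: One of five alike deer knucklebones, pale bone, 40 mm long (x) by 25 mm wide (y) by 22 mm high, two rounded pulley-like ends with a waist between. Origin: centre of its underside as it lies at the start (about 11 mm from its middle). Mass about 25 g.
- calipers: Bystander: calipers, 150 mm long, lying flat (10 mm high). Origin under the middle.
- marker: Bystander: pink marker pen, 130 mm long, lying flat. Origin under the middle.
- brush: Bystander: finds brush, 190 mm long, lying flat. Origin under the middle.
Not all that is in view belongs to the job. What is shaped like the bone1 but brown or turquoise is not meant.

How it is judged:
By the outcome, as a careful person would: the job done as asked, in the order asked, and still so for the second after the job is handed in, with the robot touching nothing.
It also fails if it takes over 72 s, if anything falls off the work surface, if the arm or the gripper's body presses on something with over 40 N, if the wrist force passes 120 N, or if a joint passes its speed limit or range.

## Working session

There is one attempt and no reset: what is moved stays moved. The work goes in short steps, Python scripts to look and compute and a tool call to move; the robot and the scene stay as the last step left them, time stands still between calls to the robot, and variables do not carry over. Pictures are saved under pics/ and viewed, about 8 in all and at most 12, crops included, and the job is handed in when it is done.

Besides the shell and the picture viewer there is one more tool, called after "Emit:" as name([rows], argument=value, ...), one row to a line, values as JSON. play_rows: Moves the arm, as the interface text tells. Its arguments: {"type":"object","properties":{"deltas":{"type":"array","items":{"type":"array","items":{"type":"number","minimum":-1,"maximum":1}}},"squeeze":{"type":"number"}},"required":["deltas"]}

```bash
mkdir -p pics; ls; python3 - <<'E'
from bench import env
import cv2,numpy as np
o=env.get_obs();print(o)
for n in("scene","top"):
    s=env.snapshot(n);cv2.imwrite(f"pics/{n}0.png",s["pixels"][:,:,::-1]);print(n,s["mtx"].tolist(),np.round(s["extrinsics"],3).tolist(),s.keys())
    np.savez(f"pics/{n}0.npz",**{k:s[k] for k in("pixels","mtx","extrinsics")})
E
```

```text
pics
{'clock': 0.0, 'joint_pos': array([ 1.22541523e+00,  1.24497134e-01,  1.65165532e+00, -2.17464504e-05,
        1.36746908e+00, -8.25952606e-02]), 'dq': array([-0.00111962,  0.00012449, -0.0006787 ,  0.00127339, -0.00073619,
        0.00198537]), 'joint_efforts': array([-2.86557974e-03, -4.17601204e+01, -3.59930384e+01,  7.73273036e-02,
        4.92172572e-02, -1.60962254e-04]), 'tcp_pos': array([0.16864872, 0.62702473, 0.1826033 ]), 'ee_rot': array([ 1.31012926e-01,  9.91380141e-01, -9.93563142e-04, -2.05021033e-04]), 'ft_force': array([-0.26363702, -1.0518749 , -0.37945498]), 'ft_torque': array([ 0.07754013, -0.05364061, -0.01073108]), 'width': 1.0026849812523175}
scene [[496.2685662894855, 0.0, 278.9699792269333], [0.0, 496.2685662894855, 215.89818023540252], [0.0, 0.0, 1.0]] [[0.378, -0.766, 0.519, 1.203], [0.926, 0.306, -0.222, -0.272], [0.011, 0.565, 0.825, 1.036], [0.0, 0.0, 0.0, 1.0]] dict_keys(['pixels', 'mtx', 'extrinsics'])
top [[382.27052321537656, 0.0, 274.09769152590655], [0.0, 382.27052321537656, 207.22450305855833], [0.0, 0.0, 1.0]] [[-0.016, 0.998, -0.066, 0.519], [-0.999, -0.019, -0.032, -0.016], [-0.033, 0.066, 0.997, 1.112], [0.0, 0.0, 0.0, 1.0]] dict_keys(['pixels', 'mtx', 'extrinsics'])
```

View pics/top0.png

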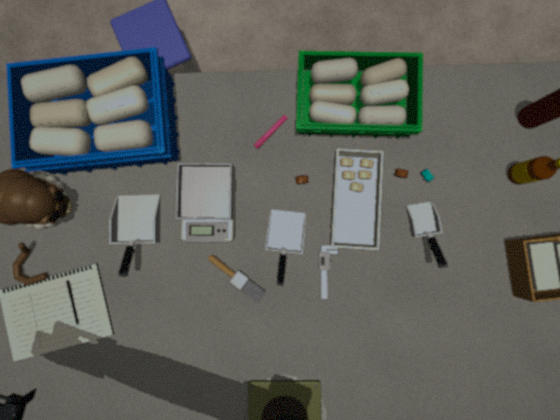

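View pics/scene0.png

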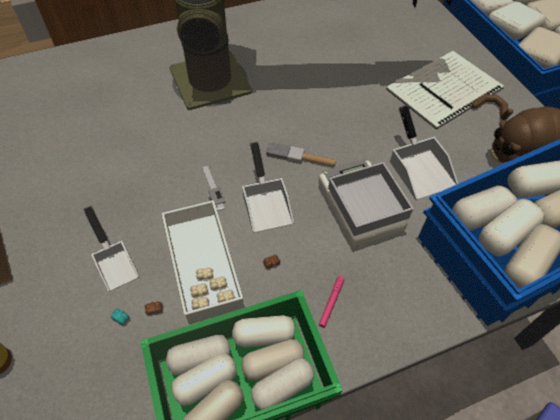

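The top view (up = +x, left = +y) shows three scoops: (137,220) is widest, (286,232) middle and (425,220) smallest. The tray is at (357,199) and the balance at (206,203). The five pale bones sit at about (346-367,161-187). The brown (302,180), (401,173) and turquoise (427,175) ones are decoys. The wide scoop (128 mm) can't fit the 118 mm tray, so I want the middle one at (286,232). I'll confirm that in an enlarged crop.

```bash
cat > h.py <<'E'
import numpy as np,cv2
from scipy.spatial.transform import Rotation as R
def ray(s,px):
    px=np.atleast_2d(px).astype(float)
    d=np.c_[px,np.ones(len(px))]@np.linalg.inv(s["mtx"]).T
    d=d*[1,-1,-1]; E=s["extrinsics"]
    return E[:3,3],d@E[:3,:3].T
def toplane(s,px,z):
    o,d=ray(s,px); return o+d*((z-o[2])/d[:,2])[:,None]
def proj(s,P):
    E=s["extrinsics"];c=(np.atleast_2d(P)-E[:3,3])@E[:3,:3]*[1,-1,-1]
    q=c@s["mtx"].T; return q[:,:2]/q[:,2:]
E
python3 - <<'E'
from h import *
s=np.load("pics/top0.npz");im=s["pixels"]
hsv=cv2.cvtColor(im,cv2.COLOR_RGB2HSV)
m=((hsv[...,2]>125)&(hsv[...,1]<60)).astype(np.uint8)
n,l,st,c=cv2.connectedComponentsWithStats(m)
for i in range(1,n):
    x,y,w,h,a=st[i]
    if a>150 and 100<x<460 and 140<y<280:
        k=cv2.findContours((l==i).astype(np.uint8),0,1)[0][0]
        print(st[i],cv2.minAreaRect(k))
g=im[140:300,100:450];g=cv2.resize(g[:,:,::-1],None,fx=2.28,fy=2.28,interpolation=2)
g2=cv2.resize(im[140:300,255:395][:,:,::-1],None,fx=3.7,fy=3.7,interpolation=2)
cv2.imwrite("pics/crop1.png",cv2.convertScaleAbs(g2,alpha=1.4))
E
```

```text
[ 320  148   64  151 4050] ((353.12860107421875, 224.64132690429688), (56.76579284667969, 154.5349578857422), 8.829745292663574)
[ 181  167   52   75 3004] ((206.5, 204.0), (74.0, 51.0), 90.0)
[ 118  194   41   50 1762] ((138.0, 218.5), (49.0, 40.0), 90.0)
[407 202  29  35 676] ((421.603759765625, 219.38677978515625), (34.154808044433594, 23.773221969604492), 79.3803482055664)
[ 265  209   41   45 1400] ((285.7249450683594, 230.76968383789062), (37.72388458251953, 41.18341064453125), 6.911227226257324)
[230 272  18  17 183] ((238.38003540039062, 279.6600341796875), (13.40000057220459, 13.80000114440918), 36.869895935058594)
```

View pics/crop1.png

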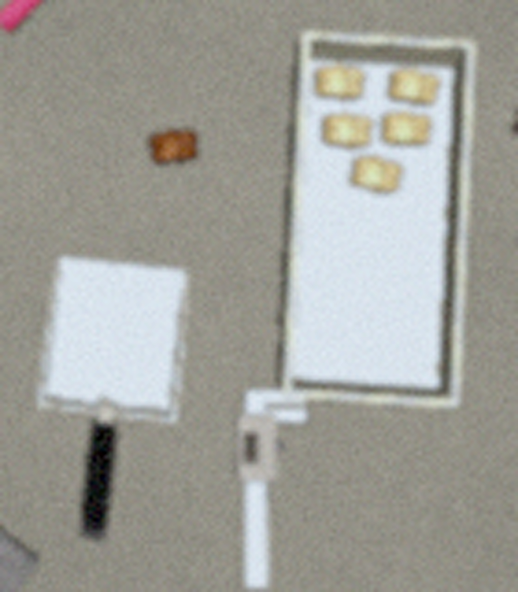

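The crop confirms three things. The aluminium bowl at left is scoop_mid: lip corners (59,257)/(187,268), black handle down to (93,535). The tray is at right with rim corners (300,32), (474,42), (460,405), and the five pale bones are at its far end. The calipers lie just off the tray's near corner.

```bash
python3 - <<'E'
from h import *
s=np.load("pics/top0.npz")
f=lambda p,z:toplane(s,(np.array(p)+.5)/3.7+[255,140]-.5,z)
L=f([(59,257),(187,268)],.003);B=f([(40,408),(176,421)],.042)
print("lip",L,np.linalg.norm(L[1]-L[0]));print("back",B)
print("handle",f([(103,425)],.05),f([(93,535)],.092))
T=f([(302,33),(474,42),(458,405),(283,397)],.046)
print("tray",T.round(4),T.mean(0),[np.linalg.norm(T[i]-T[i-1]) for i in range(4)])
F=f([(442,66),(440,388),(295,380)],.004);print("floor",F)
print("bones",f([(340,82),(414,86),(347,130),(406,130),(376,175)],.015).round(4))
im=s["pixels"][150:250,170:240];
# pan rim corners
g=cv2.cvtColor(im,7)
for row in (20,35,50): print(row+150,g[row].tolist())
for col in (20,35,50): print(col+170,g[:,col].tolist())
E
```

```text
lip [[ 0.58795042  0.02962454  0.003     ]
 [ 0.57746879 -0.07061137  0.003     ]] 0.10078244963203165
back [[ 0.47179345  0.04414881  0.042     ]
 [ 0.46055991 -0.05795316  0.042     ]]
handle [[ 0.45882589 -0.00319418  0.05      ]] [[0.38332342 0.00482054 0.092     ]]
tray [[ 0.7523 -0.1595  0.046 ]
 [ 0.7424 -0.2887  0.046 ]
 [ 0.4696 -0.2674  0.046 ]
 [ 0.4774 -0.138   0.046 ]] [ 0.6104201  -0.21339948  0.046     ] [np.float64(0.27572451674483184), np.float64(0.1295868733396428), np.float64(0.27364405884546134), np.float64(0.12967565346301527)]
floor [[ 0.7326615  -0.27388848  0.004     ]
 [ 0.48088355 -0.26392566  0.004     ]
 [ 0.48878614 -0.15238451  0.004     ]]
bones [[ 0.7198 -0.1921  0.015 ]
 [ 0.7153 -0.2492  0.015 ]
 [ 0.682  -0.1964  0.015 ]
 [ 0.681  -0.2419  0.015 ]
 [ 0.6464 -0.2177  0.015 ]]
170 [107, 108, 106, 102, 101, 102, 112, 115, 110, 75, 49, 71, 116, 139, 147, 145, 142, 148, 149, 146, 147, 144, 148, 148, 144, 146, 149, 153, 150, 151, 149, 152, 151, 151, 153, 151, 150, 152, 151, 152, 152, 152, 153, 153, 155, 155, 156, 155, 159, 154, 158, 152, 157, 155, 155, 15
[... 1548 characters left out ...]
7, 155, 153, 157, 158, 158, 153, 144, 120, 120, 134, 151, 147, 124, 116, 109, 96, 104, 128, 140, 134, 130, 134, 133, 124, 104, 88, 106, 124, 121, 127, 123, 118, 104, 100, 103, 105, 107, 100, 104, 103]
220 [106, 106, 101, 105, 103, 102, 110, 105, 99, 103, 102, 104, 109, 122, 119, 93, 96, 134, 152, 153, 158, 153, 157, 156, 155, 156, 154, 152, 155, 155, 154, 156, 155, 158, 156, 154, 156, 159, 161, 157, 157, 158, 160, 159, 158, 160, 158, 160, 160, 161, 159, 161, 158, 159, 161, 159, 160, 161, 160, 160, 160, 160, 162, 161, 157, 161, 158, 143, 129, 142, 152, 145, 123, 122, 126, 124, 126, 126, 124, 105, 91, 100, 116, 122, 125, 125, 128, 122, 126, 126, 125, 119, 104, 98, 104, 104, 102, 106, 108, 104]
```

```bash
cat >> h.py <<'E'
G=np.array([-.0965,0,.0707]); A0=20.
R0=R.from_matrix(np.diag([-1.,1,-1]))
def tool(o,yaw,pitch=0,ref=(0,0,0)):
    """TCP pose for scoop with point ref (scoop frame) at o; pitch + = lip down (deg)"""
    Rs=R.from_euler('z',yaw,degrees=True)*R.from_euler('y',pitch,degrees=True)
    Rt=Rs*R.from_euler('y',-A0,degrees=True)*R0
    return np.array(o)+Rs.apply(G-np.array(ref))+Rt.apply([0,0,.019]),Rt
def rows(p,q,P,Q,n,jaw):
    """n rows from p,q to P,Q (straight line, slerp)"""
    w=(q.inv()*Q).as_rotvec()/n; out=[]
    for k in range(n):
        t=q.inv().apply((P-p)/(n-k))
        t=np.round(t/.04,2); r=np.round(np.degrees(w)/4,2)
        out.append([jaw,*t.tolist(),*r.tolist()])
        p=p+q.apply(t*.04); q=q*R.from_rotvec(np.radians(r*4))
    return out,p,q
def cur():
    from bench import env
    o=env.get_obs(); return o["tcp_pos"],R.from_quat(o["ee_rot"])
def show(rs):
    import itertools
    for k,g in itertools.groupby(rs,key=str): print(len(list(g)),"x",k.replace(' ',''))
E
python3 - <<'E'
from h import *
s=np.load("pics/top0.npz")
print("pan",toplane(s,[(206,192),(206.3,163.5),(205.7,221),(177,192),(235,192)],.1))
p,q=cur()
P,Q=tool([.5245,-.0135,0],-6.4); print(P)
pre=P-Q.apply([0,0,.09]); print(pre)
r,p1,q1=rows(p,q,pre,Q,20,1.); show(r)
r,p2,q2=rows(p1,q1,P,Q,5,1.); show(r)
E
```

```text
pan [[0.63100376 0.19796966 0.1       ]
 [0.70806463 0.19680295 0.1       ]
 [0.55336683 0.19913098 0.1       ]
 [0.63256165 0.27631747 0.1       ]
 [0.62945373 0.12001695 0.1       ]]
[ 0.43505928 -0.00346762  0.05284584]
[ 4.04469302e-01 -3.64000101e-05  1.37418176e-01]
1 x [1.0,-0.49,-0.68,0.06,-0.02,-0.25,-0.11]
1 x [1.0,-0.48,-0.68,0.07,-0.02,-0.25,-0.11]
1 x [1.0,-0.48,-0.69,0.07,-0.02,-0.25,-0.11]
1 x [1.0,-0.47,-0.69,0.08,-0.02,-0.25,-0.11]
1 x [1.0,-0.46,-0.7,0.09,-0.02,-0.25,-0.11]
1 x [1.0,-0.45,-0.7,0.09,-0.02,-0.25,-0.11]
1 x [1.0,-0.45,-0.7,0.1,-0.02,-0.25,-0.11]
1 x [1.0,-0.44,-0.71,0.11,-0.02,-0.25,-0.11]
1 x [1.0,-0.43,-0.71,0.11,-0.02,-0.25,-0.11]
1 x [1.0,-0.43,-0.71,0.12,-0.02,-0.25,-0.11]
1 x [1.0,-0.42,-0.72,0.13,-0.02,-0.25,-0.11]
1 x [1.0,-0.41,-0.72,0.13,-0.02,-0.25,-0.11]
1 x [1.0,-0.4,-0.72,0.14,-0.02,-0.25,-0.11]
2 x [1.0,-0.39,-0.73,0.15,-0.02,-0.25,-0.11]
1 x [1.0,-0.38,-0.73,0.16,-0.02,-0.25,-0.11]
1 x [1.0,-0.37,-0.74,0.16,-0.02,-0.25,-0.11]
1 x [1.0,-0.36,-0.74,0.17,-0.02,-0.25,-0.11]
1 x [1.0,-0.35,-0.74,0.17,-0.02,-0.25,-0.11]
1 x [1.0,-0.35,-0.74,0.18,-0.02,-0.25,-0.11]
5 x [1.0,0.0,-0.0,0.45,0.0,0.0,0.01]
```

Emit:
play_rows([
  [1,-0.49,-0.68,0.06,-0.02,-0.25,-0.11],
  [1,-0.48,-0.68,0.07,-0.02,-0.25,-0.11],
  [1,-0.48,-0.69,0.07,-0.02,-0.25,-0.11],
  [1,-0.47,-0.69,0.08,-0.02,-0.25,-0.11],
  [1,-0.46,-0.7,0.09,-0.02,-0.25,-0.11],
  [1,-0.45,-0.7,0.09,-0.02,-0.25,-0.11],
  [1,-0.45,-0.7,0.1,-0.02,-0.25,-0.11],
  [1,-0.44,-0.71,0.11,-0.02,-0.25,-0.11],
  [1,-0.43,-0.71,0.11,-0.02,-0.25,-0.11],
  [1,-0.43,-0.71,0.12,-0.02,-0.25,-0.11],
  [1,-0.42,-0.72,0.13,-0.02,-0.25,-0.11],
  [1,-0.41,-0.72,0.13,-0.02,-0.25,-0.11],
  [1,-0.4,-0.72,0.14,-0.02,-0.25,-0.11],
  [1,-0.39,-0.73,0.15,-0.02,-0.25,-0.11],
  [1,-0.39,-0.73,0.15,-0.02,-0.25,-0.11],
  [1,-0.38,-0.73,0.16,-0.02,-0.25,-0.11],
  [1,-0.37,-0.74,0.16,-0.02,-0.25,-0.11],
  [1,-0.36,-0.74,0.17,-0.02,-0.25,-0.11],
  [1,-0.35,-0.74,0.17,-0.02,-0.25,-0.11],
  [1,-0.35,-0.74,0.18,-0.02,-0.25,-0.11],
])

```text
clock: 2.6
tcp_pos: [0.4048, -0.0004, 0.1372]
ee_rot: [0.053, 0.983, -0.009, 0.174]
ft_force: [-0.1, -0.1, -0.5]
width: 0.998
```

```bash
python3 - <<'E'
from h import *
from bench import env
s=env.snapshot("wrist");np.savez("pics/w1.npz",**s)
o=env.get_obs();print(o["clock"],o["tcp_pos"],R.from_quat(o["ee_rot"]).as_matrix().round(3).tolist(),o["joint_pos"].round(2))
P,Q=tool([.5245,-.0135,0],-6.4)
im=s["pixels"][:,:,::-1].copy()
g=[[.5245-.0965*np.cos(np.radians(6.4)),-.0135+.0965*np.sin(np.radians(6.4)),.0707]]
print(proj(s,g))
cv2.circle(im,tuple(proj(s,g)[0].astype(int)),4,(0,0,255),1)
cv2.imwrite("pics/w1.png",im)
p,q=cur();r,_,_=rows(p,q,P,Q,6,1.); show(r)
E
```

```text
2.65 [ 0.40508265 -0.00334224  0.13672607] [[-0.934, 0.11, 0.341], [0.103, 0.994, -0.04], [-0.343, -0.002, -0.939]] [-0.15 -0.77  2.45  0.01  1.11 -1.62]
[[282.80054437 206.62352893]]
2 x [1.0,0.0,0.01,0.37,-0.0,0.0,0.0]
1 x [1.0,0.0,0.02,0.37,-0.0,0.0,0.0]
1 x [1.0,0.01,0.01,0.37,-0.0,0.0,0.0]
1 x [1.0,0.0,0.02,0.37,-0.0,0.0,0.0]
1 x [1.0,0.01,0.01,0.38,-0.0,0.0,0.0]
```

View pics/w1.png

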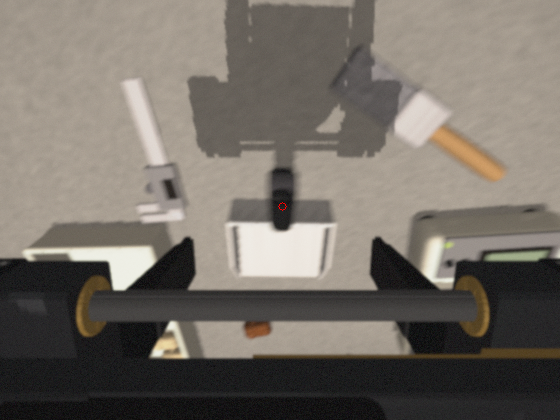

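The wrist view shows the handle (272-294,168-228) centred between the fingers, with the predicted grip point (282,206) on it. I'll descend and grip.

Emit:
play_rows([
  [1,0,0.01,0.37,0,0,0],
  [1,0,0.01,0.37,0,0,0],
  [1,0,0.02,0.37,0,0,0],
  [1,0,0.01,0.37,0,0,0],
  [1,0,0.01,0.37,0,0,0],
  [1,0,0,0.37,0,0,0],
  [-1,0,0,0,0,0,0],
  [-1,0,0,0,0,0,0],
  [-1,0,0,0,0,0,0],
  [-1,0,0,0,0,0,0],
  [-1,0,0,0,0,0,0],
  [-1,0,0,0,0,0,0],
], squeeze=60)

```text
clock: 4.15
tcp_pos: [0.4354, -0.0002, 0.0543]
ee_rot: [0.053, 0.983, -0.009, 0.174]
ft_force: [0.8, 0.8, 0.5]
width: 0.424
```

```bash
python3 - <<'E'
from h import *
from bench import env
o=env.get_obs();p,q=cur();print(o["clock"],p,o["width"],o["ft_force"],o["ft_torque"])
# actual yaw of the tool now -> scoop yaw; scoop est
y=q.as_matrix()[:,1];print("yaw",np.degrees(np.arctan2(-y[0],y[1])))
print("target",tool([.5245,-.0135,0],-6.4)[0])
u=np.array([np.cos(np.radians(-4.5)),np.sin(np.radians(-4.5)),0]);C=np.array([.6104,-.2134,0])
up=p+[0,0,.09]; r,a,b=rows(p,q,up,q,4,-1.);show(r)
P,Q=tool(C-u*.058+[0,0,.075],-4.5,-3);print(P);r,a,b=rows(a,b,P,Q,10,-1.);show(r)
E
```

```text
4.15 [ 4.35382966e-01 -2.11806682e-04  5.43006330e-02] 0.4235246731028647 [0.8115447  0.84732906 0.47638817] [-0.01808006  0.19479251  0.02383339]
yaw -6.158473515685535
target [ 0.43505928 -0.00346762  0.05284584]
2 x [-1.0,-0.19,0.0,-0.53,0.0,0.0,0.0]
1 x [-1.0,-0.2,0.0,-0.53,0.0,0.0,0.0]
1 x [-1.0,-0.19,0.0,-0.52,0.0,0.0,0.0]
[ 0.46022037 -0.20158061  0.1230631 ]
2 x [-1.0,-0.09,-0.49,0.09,-0.01,-0.07,-0.04]
1 x [-1.0,-0.09,-0.5,0.09,-0.01,-0.07,-0.04]
1 x [-1.0,-0.08,-0.49,0.09,-0.01,-0.07,-0.04]
2 x [-1.0,-0.08,-0.5,0.09,-0.01,-0.07,-0.04]
1 x [-1.0,-0.08,-0.49,0.09,-0.01,-0.07,-0.04]
2 x [-1.0,-0.08,-0.5,0.09,-0.01,-0.07,-0.04]
1 x [-1.0,-0.08,-0.49,0.08,-0.01,-0.07,-0.04]
```

Emit:
play_rows([
  [-1,0,0,0,0,0,0],
  [-1,0,0,0,0,0,0],
  [-1,0,0,0,0,0,0],
  [-1,0,0,0,0,0,0],
])

```text
clock: 4.65
tcp_pos: [0.4353, -0.0002, 0.0541]
ee_rot: [0.053, 0.983, -0.009, 0.174]
ft_force: [-0.1, 0.4, -0.7]
width: 0.203
```

```bash
python3 - <<'E'
from bench import env
o=env.get_obs();print(o["clock"],o["tcp_pos"],o["width"],o["ft_force"],o["joint_pos"].tolist())
s=env.snapshot("wrist");o=env.get_obs();print(o["clock"],o["tcp_pos"],o["joint_pos"].tolist())
s=env.snapshot("wrist");o=env.get_obs();print(o["clock"],o["tcp_pos"],o["joint_pos"].tolist())
E
```

```text
4.65 [ 4.35329972e-01 -2.15589445e-04  5.41410621e-02] 0.20304757535742807 [-0.08669085  0.41547443 -0.6891744 ] [-0.1302925863767487, -0.5620265377408638, 2.4799805281496567, 0.011088042429605548, 0.8739535594394972, -1.5991409931124418]
4.7 [ 4.35343189e-01 -2.37469921e-04  5.41577701e-02] [-0.13028623143929363, -0.5620520623437558, 2.4799773016357265, 0.010996610593888834, 0.8739196299911772, -1.599136229112582]
4.75 [ 4.35344551e-01 -2.25082924e-04  5.41455961e-02] [-0.1302958798397546, -0.5619956020757086, 2.4799585087733482, 0.011063685923335046, 0.8739252023581652, -1.5991441386430747]
```

Emit:
play_rows([
  [-1,-0.19,0,-0.53,0,0,0],
  [-1,-0.19,0,-0.53,0,0,0],
  [-1,-0.2,0,-0.53,0,0,0],
  [-1,-0.19,0,-0.52,0,0,0],
  [-1,-0.09,-0.49,0.09,-0.01,-0.07,-0.04],
  [-1,-0.09,-0.49,0.09,-0.01,-0.07,-0.04],
  [-1,-0.09,-0.5,0.09,-0.01,-0.07,-0.04],
  [-1,-0.08,-0.49,0.09,-0.01,-0.07,-0.04],
  [-1,-0.08,-0.5,0.09,-0.01,-0.07,-0.04],
  [-1,-0.08,-0.5,0.09,-0.01,-0.07,-0.04],
  [-1,-0.08,-0.49,0.09,-0.01,-0.07,-0.04],
  [-1,-0.08,-0.5,0.09,-0.01,-0.07,-0.04],
  [-1,-0.08,-0.5,0.09,-0.01,-0.07,-0.04],
  [-1,-0.08,-0.49,0.08,-0.01,-0.07,-0.04],
  [-1,0,0,0,0,0,0],
])

```text
clock: 6.62
tcp_pos: [0.4595, -0.202, 0.1219]
ee_rot: [0.039, 0.98, -0.009, 0.197]
ft_force: [0.1, 0.3, -2.2]
width: 0.209
```

```bash
python3 - <<'E'
from h import *
from bench import env
o=env.get_obs();p,q=cur();print(o["clock"],p,o["width"],o["ft_force"])
y=q.as_matrix()[:,1];print("yaw",np.degrees(np.arctan2(-y[0],y[1])))
t=env.snapshot("top");s=env.snapshot("scene");w=env.snapshot("wrist")
np.savez("pics/w2.npz",**w);np.savez("pics/t2.npz",**t);np.savez("pics/s2.npz",**s)
a=cv2.resize(s["pixels"][120:340,100:340],None,fx=2.3,fy=2.3,interpolation=2)
# predicted scoop corners
Rt=q; Rs=Rt*R0.inv()*R.from_euler('y',A0,degrees=True); g=p-q.apply([0,0,.019])
c=np.array([[.0575,.052,.0],[.0575,-.052,.0],[-.0575,.052,.042],[-.0575,-.052,.042]])
W=g+Rs.apply(c-G);
for (x,y) in proj(s,W): cv2.circle(a,(int((x-100+.5)*2.3),int((y-120+.5)*2.3)),3,(255,0,0),1)
cv2.imwrite("pics/s2.png",cv2.convertScaleAbs(a[:,:,::-1],alpha=1.3))
E
```

```text
6.625 [ 0.45950867 -0.2020114   0.12192012] 0.2091377950105277 [ 0.08635291  0.27310299 -2.2335411 ]
yaw -4.627416677312995
```

View pics/s2.png

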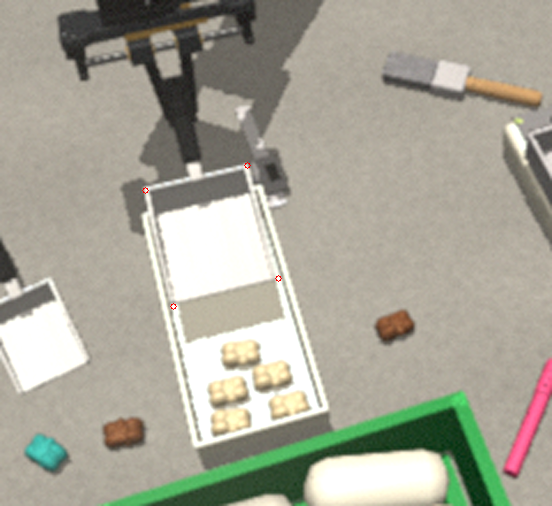

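The scene crop shows the scoop held level over the near half of the tray, inside its walls. The lip is at about (180,305)-(279,288), close to the predicted corners, and the five bones lie untouched ahead at (210-310,350-425). Next I lower it to the floor.

```bash
cat >> h.py <<'E'
yw=-4.5
U=np.array([np.cos(np.radians(yw)),np.sin(np.radians(yw)),0]);C=np.array([.6104,-.2134,0])
E
python3 - <<'E'
from h import *
p,q=cur()
P,Q=tool(C-U*.062+[0,0,.010],-4.5,0);r,a,b=rows(p,q,P,Q,8,-1.);show(r)
E
```

```text
5 x [-1.0,0.07,-0.0,0.17,-0.0,0.09,0.0]
1 x [-1.0,0.07,-0.01,0.18,-0.0,0.09,0.0]
1 x [-1.0,0.07,-0.0,0.17,-0.0,0.09,0.0]
1 x [-1.0,0.08,-0.01,0.18,-0.0,0.09,0.0]
```

Emit:
play_rows([
  [-1,0.07,0,0.17,0,0.09,0],
  [-1,0.07,0,0.17,0,0.09,0],
  [-1,0.07,0,0.17,0,0.09,0],
  [-1,0.07,0,0.17,0,0.09,0],
  [-1,0.07,0,0.17,0,0.09,0],
  [-1,0.07,-0.01,0.18,0,0.09,0],
  [-1,0.07,0,0.17,0,0.09,0],
  [-1,0.08,-0.01,0.18,0,0.09,0],
  [-1,0,0,0,0,0,0],
])

```text
clock: 7.9
tcp_pos: [0.4588, -0.2021, 0.0623]
ee_rot: [0.039, 0.984, -0.008, 0.172]
ft_force: [-0.4, 0.2, -2.2]
width: 0.203
```

Emit:
play_rows([
  [-1,0.02,0,0.04,0,0,0],
  [-1,0,0,0,0,0,0],
])

```text
clock: 8.15
tcp_pos: [0.4592, -0.2025, 0.0617]
ee_rot: [0.039, 0.984, -0.008, 0.173]
ft_force: [0.5, -0.0, -2.3]
width: 0.205
```

Emit:
play_rows([
  [-1,0.02,0,0.04,0,0,0],
  [-1,0,0,0,0,0,0],
])

```text
clock: 8.4
tcp_pos: [0.4588, -0.2024, 0.0598]
ee_rot: [0.039, 0.984, -0.008, 0.173]
ft_force: [-0.0, -0.3, -2.1]
width: 0.205
```

Emit:
play_rows([
  [-1,0.01,0,0.03,0,0,0],
  [-1,0,0,0,0,0,0],
])

```text
clock: 8.65
tcp_pos: [0.4591, -0.2025, 0.0586]
ee_rot: [0.039, 0.984, -0.008, 0.173]
ft_force: [1.0, 0.1, -1.0]
width: 0.203
```

Emit:
play_rows([
  [-1,0.01,0,0.03,0,0,0],
  [-1,0,0,0,0,0,0],
])

```text
clock: 8.9
tcp_pos: [0.4596, -0.2028, 0.058]
ee_rot: [0.039, 0.984, -0.009, 0.174]
ft_force: [-0.5, -0.3, 0.8]
width: 0.203
```

Emit:
play_rows([
  [-1,-0.19,0.03,0.07,0,0,0],
  [-1,-0.19,0.03,0.07,0,0,0],
  [-1,-0.19,0,0.07,0,0,0],
  [-1,-0.19,0,0.07,0,0,0],
  [-1,-0.19,0,0.07,0,0,0],
  [-1,-0.19,0,0.07,0,0,0],
  [-1,-0.19,0,0.07,0,0,0],
])

```text
clock: 9.78
tcp_pos: [0.5172, -0.205, 0.0581]
ee_rot: [0.038, 0.984, -0.009, 0.174]
ft_force: [-2.6, 0.3, 7.0]
width: 0.204
```

```bash
cat >> h.py <<'E'
def lip():
    p,q=cur(); Rs=q*R0.inv()*R.from_euler('y',A0,degrees=True); g=p-q.apply([0,0,.019])
    W=g+Rs.apply(np.array([.0575,0,0])-G)-C
    V=np.cross([0,0,1],U); e=Rs.as_euler('ZYX',degrees=True)
    return "lip u,v,z mm",(np.array([W@U,W@V,W[2]])*1e3).round(1),"yaw,pitch,roll",e.round(2)
E
python3 - <<'E'
from h import *
from bench import env
print(lip(),env.get_obs()["ft_force"])
s=env.snapshot("scene");np.savez("pics/s3.npz",**s)
a=cv2.resize(s["pixels"][180:330,130:270],None,fx=4,fy=4,interpolation=2)
cv2.imwrite("pics/s3.png",cv2.convertScaleAbs(a[:,:,::-1],alpha=1.2))
E
```

```text
('lip u,v,z mm', array([54. ,  0.8,  5.5]), 'yaw,pitch,roll', array([-4.52, -0.07, -0.23])) [-2.59738643  0.30054694  7.03513939]
```

View pics/s3.png

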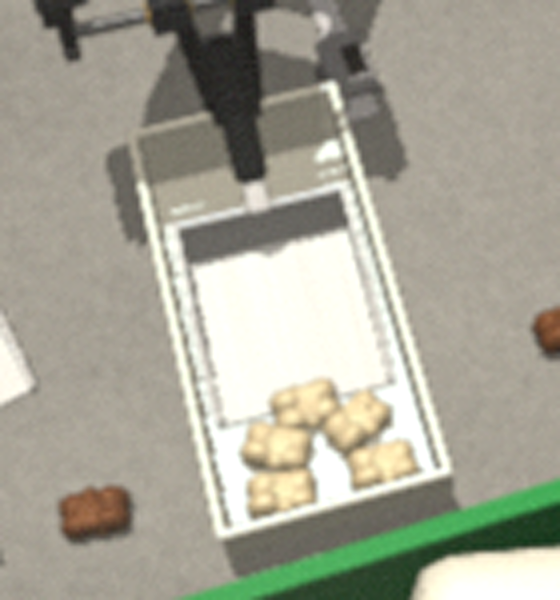

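The crop shows the lip line from (220,422) to (390,385). The first bone, (305,405), is at or on the lip and the other four are ahead of it, lightly shuffled. I'll continue slowly while watching the force.

Emit:
play_rows([
  [-1,-0.12,0,0.03,0,0,0],
  [-1,-0.12,0,0.04,0,0,0],
  [-1,-0.12,0,0.04,0,0,0],
  [-1,-0.12,0,0.04,0,0,0],
  [-1,-0.12,0,0.04,0,0,0],
])

```text
clock: 10.45
tcp_pos: [0.5411, -0.2066, 0.0581]
ee_rot: [0.039, 0.984, -0.008, 0.173]
ft_force: [-2.3, 0.5, 4.7]
width: 0.206
```

Emit:
play_rows([
  [-1,-0.1,0,0.035,0,0,0],
  [-1,-0.1,0,0.035,0,0,0],
  [-1,-0.1,0,0.035,0,0,0],
])

```text
clock: 10.82
tcp_pos: [0.5537, -0.2075, 0.0582]
ee_rot: [0.039, 0.984, -0.008, 0.173]
ft_force: [-1.8, 0.1, 4.4]
width: 0.206
```

```bash
python3 - <<'E'
from h import *
from bench import env
print(lip(),env.get_obs()["ft_force"])
s=env.snapshot("scene");np.savez("pics/s4.npz",**s)
a=cv2.resize(s["pixels"][220:330,150:270],None,fx=4.5,fy=4.5,interpolation=2)
cv2.imwrite("pics/s4.png",cv2.convertScaleAbs(a[:,:,::-1],alpha=1.1))
E
```

```text
('lip u,v,z mm', array([90.4,  1.2,  5.2]), 'yaw,pitch,roll', array([-4.52,  0.04, -0.17])) [-1.84582809  0.05164256  4.36419262]
```

View pics/s4.png

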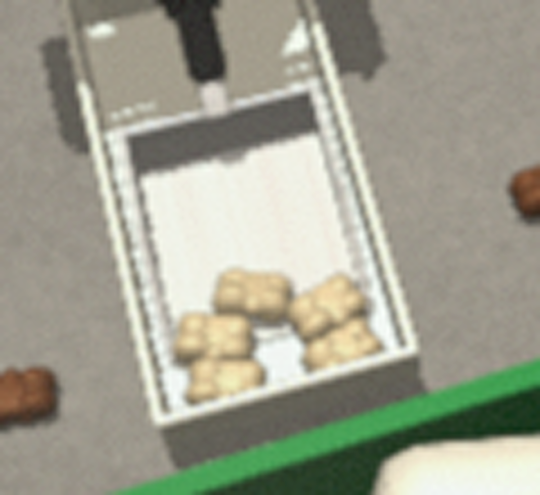

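The crop shows three bones already on the bowl floor at (253,293), (328,305) and (212,337). The other two, (225,380) and (343,343), are between the lip and the end wall. Horizontal force is only about 2 N.

Emit:
play_rows([
  [-1,-0.1,0,0.035,0,0,0],
  [-1,-0.1,0,0.035,0,0,0],
  [-1,-0.1,0,0.035,0,0,0],
])

```text
clock: 11.25
tcp_pos: [0.5662, -0.2085, 0.0582]
ee_rot: [0.039, 0.984, -0.008, 0.173]
ft_force: [-2.5, 1.0, 4.2]
width: 0.202
```

Emit:
play_rows([
  [-1,-0.1,0,0.035,0,0,0],
  [-1,-0.1,0,0.035,0,0,0],
])

```text
clock: 11.5
tcp_pos: [0.5746, -0.2091, 0.0582]
ee_rot: [0.039, 0.984, -0.008, 0.173]
ft_force: [-1.3, 0.5, 3.4]
width: 0.205
```

```bash
python3 - <<'E'
from h import *
from bench import env
print(lip(),env.get_obs()["ft_force"])
s=env.snapshot("scene");np.savez("pics/s5.npz",**s)
a=cv2.resize(s["pixels"][220:330,150:270],None,fx=4.5,fy=4.5,interpolation=2)
cv2.imwrite("pics/s5.png",cv2.convertScaleAbs(a[:,:,::-1],alpha=1.1))
E
```

```text
('lip u,v,z mm', array([111.4,   1.3,   5.2]), 'yaw,pitch,roll', array([-4.52,  0.06, -0.16])) [-1.27570772  0.46037537  3.37206541]
```

View pics/s5.png

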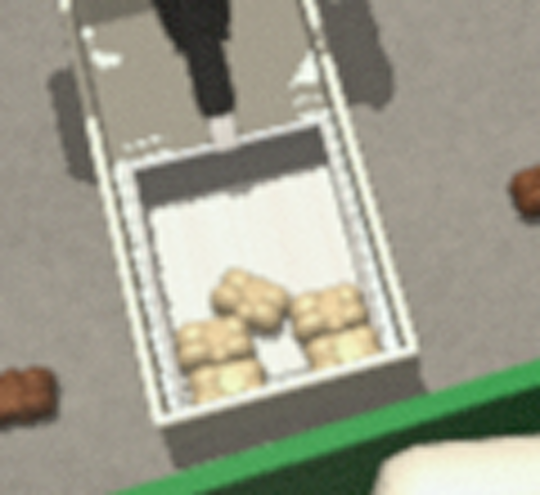

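All five are now over or against the lip, with low force. I'll close the last gap to the end wall.

Emit:
play_rows([
  [-1,-0.09,0,0.035,0,0,0],
  [-1,-0.09,0,0.035,0,0,0],
])

```text
clock: 11.8
tcp_pos: [0.5824, -0.2098, 0.0582]
ee_rot: [0.039, 0.984, -0.008, 0.173]
ft_force: [-1.7, 1.2, 3.6]
width: 0.204
```

Emit:
play_rows([
  [-1,-0.09,0,0.035,0,0,0],
  [-1,0,0,0,0,0,0],
])

```text
clock: 12.05
tcp_pos: [0.5866, -0.2101, 0.0582]
ee_rot: [0.039, 0.984, -0.008, 0.174]
ft_force: [1.5, -0.2, 1.6]
width: 0.204
```

```bash
python3 - <<'E'
from h import *
from bench import env
o=env.get_obs();print(lip(),o["ft_force"],o["ft_torque"],o["clock"])
E
```

```text
('lip u,v,z mm', array([123.6,   1.1,   5.3]), 'yaw,pitch,roll', array([-4.53, -0.01, -0.17])) [ 1.48234257 -0.15457352  1.58962351] [-0.04552406 -0.18288922  0.05973237] 12.05
```

```bash
cat >> h.py <<'E'
def path(tgts,jaw=-1.):
    """tgts: list of (point,yaw,pitch,ref,n)"""
    p,q=cur(); out=[]
    for o,y,pi,ref,n in tgts:
        P,Q=tool(o,y,pi,ref); r,p,q=rows(p,q,P,Q,n,jaw); out+=r
    show(out); return p,q
LIP=(.0575,0,0)
E
python3 - <<'E'
from h import *
from bench import env
print(env.get_obs()["joint_pos"].round(3))
V=np.cross([0,0,1],U); t=[]
for k in range(1,9):
    a=2.5*k; h=.115*np.sin(np.radians(a))
    t.append((C+U*(.1240+.15*h)+V*.0011+[0,0,.0055+h],-4.5,-a,LIP,1))
path(t)
E
```

```text
[-0.502 -0.031  2.069  0.195  0.792 -2.11 ]
1 x [-1.0,0.03,-0.01,0.02,-0.04,-0.62,0.01]
1 x [-1.0,0.04,0.0,0.03,-0.0,-0.63,-0.0]
1 x [-1.0,0.04,0.0,0.03,-0.0,-0.62,-0.0]
1 x [-1.0,0.03,0.0,0.03,-0.0,-0.63,-0.0]
1 x [-1.0,0.03,0.0,0.03,-0.0,-0.62,-0.0]
1 x [-1.0,0.03,0.0,0.05,-0.0,-0.63,-0.0]
1 x [-1.0,0.02,0.0,0.04,-0.0,-0.62,-0.0]
1 x [-1.0,0.02,0.0,0.05,-0.0,-0.63,-0.0]
```

Emit:
play_rows([
  [-1,0.03,0,0.02,0,-0.62,0],
  [-1,0.04,0,0.03,0,-0.63,0],
  [-1,0.04,0,0.03,0,-0.62,0],
  [-1,0.03,0,0.03,0,-0.63,0],
])

```text
clock: 12.55
tcp_pos: [0.5829, -0.21, 0.0523]
ee_rot: [0.038, 0.965, -0.012, 0.259]
ft_force: [-2.0, -0.1, 4.0]
width: 0.199
```

Emit:
play_rows([
  [-1,0.03,0,0.03,0,-0.62,0],
  [-1,0.03,0,0.05,0,-0.63,0],
  [-1,0.02,0,0.04,0,-0.62,0],
  [-1,0.02,0,0.05,0,-0.63,0],
  [-1,0,0,0,0,0,0],
])

```text
clock: 13.18
tcp_pos: [0.5829, -0.2101, 0.0439]
ee_rot: [0.037, 0.939, -0.015, 0.341]
ft_force: [0.1, 0.1, 3.8]
width: 0.206
```

```bash
python3 - <<'E'
from h import *
from bench import env
o=env.get_obs();print(lip(),o["ft_force"],o["clock"],o["joint_pos"].round(3))
s=env.snapshot("scene");np.savez("pics/s6.npz",**s)
a=cv2.resize(s["pixels"][200:330,140:280],None,fx=4,fy=4,interpolation=2)
cv2.imwrite("pics/s6.png",cv2.convertScaleAbs(a[:,:,::-1],alpha=1.1))
E
```

```text
('lip u,v,z mm', array([129. ,   0.9,  44.6]), 'yaw,pitch,roll', array([ -4.55, -19.95,  -0.15])) [0.09897098 0.05586226 3.77304911] 13.175 [-0.601 -0.142  2.309  0.781  0.468 -2.71 ]
```

View pics/s6.png

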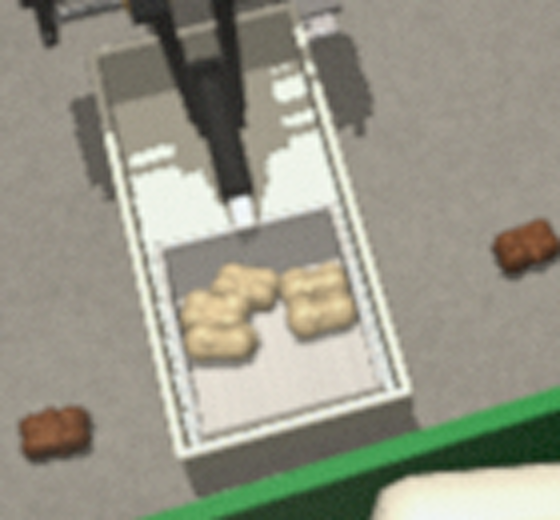

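All five bones have slid to the back of the scoop, at (180-355,265-360), and the tray floor is empty. Now I lift and carry.

```bash
cat >> h.py <<'E'
PAN=np.array([.631,.198,.063])
E
python3 - <<'E'
from h import *
V=np.cross([0,0,1],U)
L0=C+U*.129+V*.0009+[0,0,.0446]
path([(L0+[0,0,.06],-4.5,-18,LIP,5),(L0+[-.01,0.02,.12],-4.5,-14,LIP,4),(PAN+[-.025,0,.11],-1,-12,LIP,16)])
E
```

```text
1 x [-1.0,-0.21,-0.0,-0.25,-0.01,0.1,0.0]
2 x [-1.0,-0.2,-0.0,-0.25,-0.01,0.1,0.0]
1 x [-1.0,-0.21,-0.01,-0.26,-0.01,0.1,0.0]
1 x [-1.0,-0.2,-0.0,-0.25,-0.01,0.1,0.0]
1 x [-1.0,-0.22,0.12,-0.39,0.0,0.25,0.0]
2 x [-1.0,-0.21,0.12,-0.4,0.0,0.25,0.0]
1 x [-1.0,-0.19,0.12,-0.4,0.0,0.25,0.0]
1 x [-1.0,0.19,0.59,-0.15,-0.03,0.03,-0.04]
3 x [-1.0,0.18,0.6,-0.15,-0.03,0.03,-0.04]
4 x [-1.0,0.18,0.6,-0.14,-0.03,0.03,-0.04]
2 x [-1.0,0.17,0.6,-0.14,-0.03,0.03,-0.04]
4 x [-1.0,0.17,0.6,-0.13,-0.03,0.03,-0.04]
1 x [-1.0,0.17,0.61,-0.13,-0.03,0.03,-0.04]
1 x [-1.0,0.16,0.61,-0.13,-0.03,0.03,-0.04]
```

Emit:
play_rows([
  [-1,-0.2,0,-0.25,0,0.1,0],
  [-1,-0.2,0,-0.25,0,0.1,0],
  [-1,-0.2,0,-0.25,0,0.1,0],
  [-1,-0.2,0,-0.25,0,0.1,0],
  [-1,-0.2,0,-0.25,0,0.1,0],
  [-1,-0.21,0.12,-0.39,0,0.25,0],
  [-1,-0.21,0.12,-0.4,0,0.25,0],
  [-1,-0.21,0.12,-0.4,0,0.25,0],
  [-1,-0.19,0.12,-0.4,0,0.25,0],
])

```text
clock: 14.35
tcp_pos: [0.571, -0.1884, 0.1764]
ee_rot: [0.037, 0.957, -0.012, 0.288]
ft_force: [0.6, -0.2, -3.6]
width: 0.206
```

```bash
python3 - <<'E'
from h import *
from bench import env
o=env.get_obs();print(lip(),o["ft_force"],o["joint_pos"].round(3),o["width"])
path([(PAN+[-.025,0,.11],-1,-12,LIP,18)])
E
```

```text
('lip u,v,z mm', array([114.5,  21.8, 159.6]), 'yaw,pitch,roll', array([ -4.48, -13.55,  -0.09])) [ 0.60396771 -0.15677142 -3.57518563] [-0.542 -0.346  2.185  0.35   0.798 -2.216] 0.20629584675325421
1 x [-1.0,0.16,0.53,-0.14,-0.03,0.02,-0.04]
3 x [-1.0,0.16,0.53,-0.13,-0.03,0.02,-0.04]
5 x [-1.0,0.15,0.53,-0.13,-0.03,0.02,-0.04]
3 x [-1.0,0.15,0.53,-0.12,-0.03,0.02,-0.04]
2 x [-1.0,0.14,0.53,-0.12,-0.03,0.02,-0.04]
2 x [-1.0,0.14,0.54,-0.12,-0.03,0.02,-0.04]
1 x [-1.0,0.14,0.53,-0.12,-0.03,0.02,-0.04]
1 x [-1.0,0.14,0.54,-0.12,-0.03,0.02,-0.04]
```

Emit:
play_rows([
  [-1,0.1,0.3,-0.1,-0.03,0.02,-0.04],
  [-1,0.16,0.53,-0.13,-0.03,0.02,-0.04],
  [-1,0.16,0.53,-0.13,-0.03,0.02,-0.04],
  [-1,0.16,0.53,-0.13,-0.03,0.02,-0.04],
  [-1,0.15,0.53,-0.13,-0.03,0.02,-0.04],
  [-1,0.15,0.53,-0.13,-0.03,0.02,-0.04],
  [-1,0.15,0.53,-0.13,-0.03,0.02,-0.04],
  [-1,0.15,0.53,-0.13,-0.03,0.02,-0.04],
  [-1,0.15,0.53,-0.13,-0.03,0.02,-0.04],
  [-1,0.15,0.53,-0.12,-0.03,0.02,-0.04],
  [-1,0.15,0.53,-0.12,-0.03,0.02,-0.04],
  [-1,0.15,0.53,-0.12,-0.03,0.02,-0.04],
  [-1,0.14,0.53,-0.12,-0.03,0.02,-0.04],
  [-1,0.14,0.53,-0.12,-0.03,0.02,-0.04],
  [-1,0.14,0.54,-0.12,-0.03,0.02,-0.04],
  [-1,0.14,0.54,-0.12,-0.03,0.02,-0.04],
  [-1,0.14,0.53,-0.12,-0.03,0.02,-0.04],
  [-1,0.14,0.54,-0.12,-0.03,0.02,-0.04],
  [-1,0.06,0.23,-0.05,0,0,0],
  [-1,0,0,0,0,0,0],
])

```text
clock: 16.85
tcp_pos: [0.4509, 0.1999, 0.1939]
ee_rot: [0.007, 0.96, -0.002, 0.279]
ft_force: [0.0, 0.0, -2.9]
width: 0.203
```

```bash
python3 - <<'E'
from h import *
from bench import env
o=env.get_obs();print(lip(),o["ft_force"],o["joint_pos"].round(3),o["width"])
f=lambda z,p,n,x=-.025:(PAN+[x,0,z],-1,p,LIP,n)
path([f(.075,4,6)]);print()
path([f(.075,4,6),f(.04,18,5),f(.022,26,4)])
s=env.snapshot("scene");np.savez("pics/s7.npz",**s)
a=cv2.resize(s["pixels"][130:290,290:450],None,fx=3.5,fy=3.5,interpolation=2)
cv2.imwrite("pics/s7.png",cv2.convertScaleAbs(a[:,:,::-1],alpha=1.1))
E
```

```text
('lip u,v,z mm', array([-36.3, 409.3, 173.9]), 'yaw,pitch,roll', array([-8.600e-01, -1.239e+01, -1.000e-02])) [ 0.04467865  0.03971751 -2.9022568 ] [ 0.473 -0.617  2.325 -0.315  0.948 -0.961] 0.2026867900947937
1 x [-1.0,-0.06,0.0,0.0,0.0,0.68,0.01]
1 x [-1.0,-0.06,0.0,-0.0,0.0,0.68,0.01]
1 x [-1.0,-0.06,0.01,-0.0,0.0,0.68,0.01]
1 x [-1.0,-0.05,0.0,-0.01,0.0,0.68,0.01]
1 x [-1.0,-0.05,0.01,-0.01,0.0,0.68,0.01]
1 x [-1.0,-0.06,0.0,-0.01,0.0,0.68,0.01]

1 x [-1.0,-0.06,0.0,0.0,0.0,0.68,0.01]
1 x [-1.0,-0.06,0.0,-0.0,0.0,0.68,0.01]
1 x [-1.0,-0.06,0.01,-0.0,0.0,0.68,0.01]
1 x [-1.0,-0.05,0.0,-0.01,0.0,0.68,0.01]
1 x [-1.0,-0.05,0.01,-0.01,0.0,0.68,0.01]
1 x [-1.0,-0.06,0.0,-0.01,0.0,0.68,0.01]
1 x [-1.0,-0.09,0.0,0.04,0.0,0.7,-0.0]
2 x [-1.0,-0.09,0.0,0.03,0.0,0.7,-0.0]
2 x [-1.0,-0.1,0.0,0.02,0.0,0.7,-0.0]
3 x [-1.0,-0.09,0.0,0.01,0.01,0.5,-0.0]
1 x [-1.0,-0.09,0.0,0.0,0.01,0.5,-0.0]
```

View pics/s7.png

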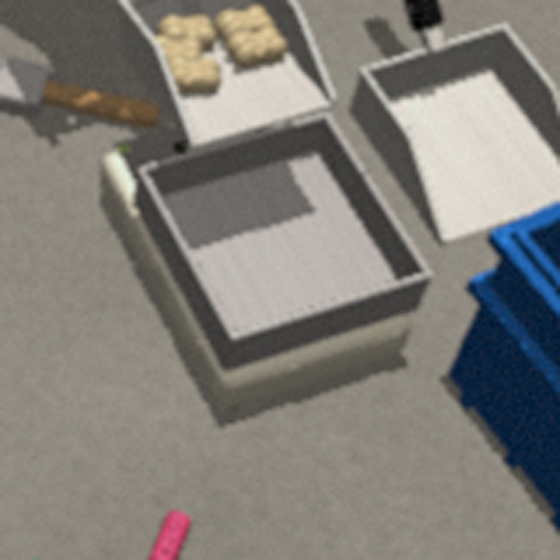

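The scoop is over the near part of the pan. Five bones are in the bowl at (160-285,5-90), and the lip runs (190,148)-(333,100). I'll check the lip position numerically, then tip.

```bash
python3 - <<'E'
from h import *
s=np.load("pics/s7.npz")
p,q=cur(); Rs=q*R0.inv()*R.from_euler('y',A0,degrees=True); g=p-q.apply([0,0,.019])
c=np.array([[.0575,.052,.0],[.0575,-.052,.0]]);W=g+Rs.apply(c-G)
print((proj(s,W)-[290,130])*3.5, W)
r=[PAN+[a*.0735,b*.0715,.037] for a,b in((-1,1),(-1,-1),(1,-1),(1,1))]
print((proj(s,r)-[290,130])*3.5)
E
```

```text
[[339.40156502 102.71163696]
 [195.82506263 146.44254685]] [[0.6074607  0.24893811 0.17431988]
 [0.60580692 0.14495126 0.17433133]]
[[310.15346973 113.80629213]
 [127.14512575 172.44951249]
 [224.67538637 338.50559085]
 [417.1277303  271.39473178]]
```

```bash
python3 - <<'E'
from h import *
s=np.load("pics/s7.npz")
T=toplane(s,np.array([(142,170),(330,120),(430,273),(228,340)])/3.5+[290,130],.1);print(T,T.mean(0))
t=np.load("pics/top0.npz");print(toplane(t,[(176,190),(231,190),(205,162),(205,221)],.1))
a=cv2.resize(t["pixels"][150:250,165:245],None,fx=7,fy=6,interpolation=2)
cv2.imwrite("pics/t8.png",cv2.convertScaleAbs(a[:,:,::-1],alpha=1.3))
E
```

```text
[[0.55934091 0.13694972 0.1       ]
 [0.56773016 0.27977995 0.1       ]
 [0.70880836 0.27677603 0.1       ]
 [0.70632439 0.12796664 0.1       ]] [0.63555096 0.20536808 0.1       ]
[[0.63801431 0.27902967 0.1       ]
 [0.635039   0.13069763 0.1       ]
 [0.71222186 0.20030581 0.1       ]
 [0.55339944 0.20100812 0.1       ]]
```

View pics/t8.png

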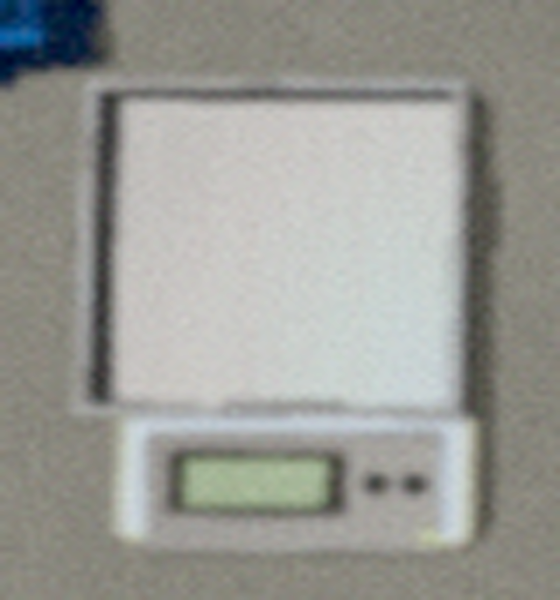

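The enlarged pan shows rim edges at columns 82-468 and rows 80-410, which puts the pan centre at (0.635, 0.204). The scene view agrees. My first estimate was about 6 mm off in y, so I'm correcting it and tipping.

```bash
cat >> h.py <<'E'
PAN=np.array([.635,.204,.063])
E
python3 - <<'E'
from h import *
f=lambda z,p,n,x=-.022:(PAN+[x,0,z],-1,p,LIP,n)
path([f(.075,4,6),f(.04,18,5),f(.024,26,4)])
E
```

```text
1 x [-1.0,-0.08,0.03,0.02,0.0,0.68,0.0]
3 x [-1.0,-0.08,0.03,0.01,0.0,0.68,0.0]
1 x [-1.0,-0.08,0.03,-0.0,0.0,0.68,0.0]
1 x [-1.0,-0.08,0.03,-0.01,0.0,0.68,0.0]
1 x [-1.0,-0.09,0.0,0.04,0.0,0.7,0.0]
1 x [-1.0,-0.09,0.0,0.03,0.0,0.7,0.0]
1 x [-1.0,-0.1,0.0,0.03,0.0,0.7,0.0]
1 x [-1.0,-0.09,0.0,0.02,0.0,0.7,0.0]
1 x [-1.0,-0.1,0.0,0.02,0.0,0.7,0.0]
2 x [-1.0,-0.09,0.0,0.0,-0.0,0.51,0.01]
1 x [-1.0,-0.09,0.0,-0.0,-0.0,0.51,0.01]
1 x [-1.0,-0.09,0.0,-0.01,-0.0,0.51,0.01]
```

Emit:
play_rows([
  [-1,-0.08,0.03,0.02,0,0.68,0],
  [-1,-0.08,0.03,0.01,0,0.68,0],
  [-1,-0.08,0.03,0.01,0,0.68,0],
  [-1,-0.08,0.03,0.01,0,0.68,0],
  [-1,-0.08,0.03,0,0,0.68,0],
  [-1,-0.08,0.03,-0.01,0,0.68,0],
  [-1,-0.09,0,0.04,0,0.7,0],
  [-1,-0.09,0,0.03,0,0.7,0],
  [-1,-0.1,0,0.03,0,0.7,0],
  [-1,-0.09,0,0.02,0,0.7,0],
  [-1,-0.1,0,0.02,0,0.7,0],
  [-1,-0.09,0,0,0,0.51,0],
  [-1,-0.09,0,0,0,0.51,0],
  [-1,-0.09,0,0,0,0.51,0],
  [-1,-0.09,0,-0.01,0,0.51,0],
])

```text
clock: 18.77
tcp_pos: [0.5046, 0.206, 0.2008]
ee_rot: [0.008, 0.999, 0.001, -0.053]
ft_force: [0.8, 0.4, -1.3]
width: 0.202
```

```bash
python3 - <<'E'
from h import *
from bench import env
o=env.get_obs();print(o["ft_force"],o["clock"],o["joint_pos"].round(3))
p,q=cur(); Rs=q*R0.inv()*R.from_euler('y',A0,degrees=True); g=p-q.apply([0,0,.019])
W=g+Rs.apply(np.array([.0575,0,0])-G);print("lip",W-PAN,Rs.as_euler('ZYX',degrees=True))
f=lambda z,p,n,x=-.022:(PAN+[x,0,z],-1,p,LIP,n)
path([f(.023,38,6),f(.026,50,6)])
E
```

```text
[ 0.79560774  0.40829558 -1.29005964] 18.775 [ 0.271 -0.047  1.801  0.031  1.489 -1.288]
lip [-0.02108876  0.00040377  0.02562082] [-0.89593196 26.02872132  0.07411776]
1 x [-1.0,-0.09,-0.0,-0.08,0.0,0.5,0.0]
3 x [-1.0,-0.09,-0.0,-0.09,0.0,0.5,0.0]
2 x [-1.0,-0.08,-0.0,-0.1,0.0,0.5,0.0]
3 x [-1.0,-0.09,-0.0,-0.11,0.0,0.5,0.0]
3 x [-1.0,-0.08,-0.0,-0.12,0.0,0.5,0.0]
```

Emit:
play_rows([
  [-1,-0.09,0,-0.08,0,0.5,0],
  [-1,-0.09,0,-0.09,0,0.5,0],
  [-1,-0.09,0,-0.09,0,0.5,0],
  [-1,-0.09,0,-0.09,0,0.5,0],
  [-1,-0.08,0,-0.1,0,0.5,0],
  [-1,-0.08,0,-0.1,0,0.5,0],
  [-1,0,0,0,0,0,0],
  [-1,0,0,0,0,0,0],
  [-1,0,0,0,0,0,0],
])

```text
clock: 19.9
tcp_pos: [0.5284, 0.2057, 0.2182]
ee_rot: [0.008, 0.988, 0.002, -0.156]
ft_force: [-0.1, -0.0, -1.3]
width: 0.2
```

```bash
cat > q.py <<'E'
from h import *
from bench import env
import sys
o=env.get_obs();print(o["ft_force"],o["clock"],o["joint_pos"].round(3))
p,q=cur(); Rs=q*R0.inv()*R.from_euler('y',A0,degrees=True); g=p-q.apply([0,0,.019])
W=g+Rs.apply(np.array([.0575,0,0])-G);print("lip",W-PAN,Rs.as_euler('ZYX',degrees=True))
s=env.snapshot("scene");im=s["pixels"][:,:,::-1];np.savez(f"pics/{sys.argv[1]}.npz",**s)
cv2.imwrite(f"pics/{sys.argv[1]}.png",cv2.convertScaleAbs(cv2.resize(im[120:280,310:450],None,fx=3.5,fy=3.5,interpolation=2),alpha=1.1))
hsv=cv2.cvtColor(im,cv2.COLOR_BGR2HSV)
m=cv2.inRange(hsv,(12,60,110),(28,200,255));m[:,:325]=0;m[:,425:]=0;m[:140]=0;m[270:]=0
n,l,st,c=cv2.connectedComponentsWithStats(m)
for i in range(1,n):
    if st[i][4]>15: print(st[i],c[i].round(0))
E
python3 q.py s9
```

```text
[-0.12497923 -0.03462778 -1.25897948] 19.9 [ 0.232  0.135  1.606  0.078  1.704 -1.324]
lip [-0.02286951  0.00045059  0.02280806] [-0.87351287 37.96161609  0.07597776]
[363 198  14  12  89] [369. 203.]
[351 205  16  20 150] [358. 213.]
[379 207  10  10  67] [384. 211.]
[391 207  13   6  36] [397. 210.]
```

View pics/s9.png

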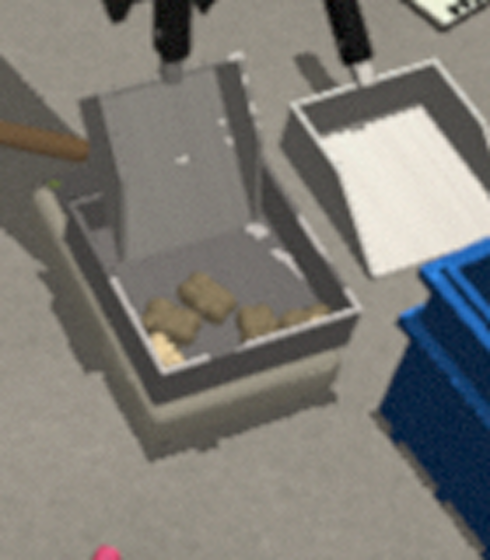

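All five bones lie in the pan at (165,345), (170,318), (205,297), (258,322) and (305,318), and the scoop is empty. I've now used all 12 picture views, so the rest is numeric. Next I withdraw and return the scoop to its original place.

```bash
python3 - <<'E'
from h import *
path([(PAN+[-.022,0,.09],-1,36,LIP,5),(PAN+[-.07,-.03,.10],-2,4,LIP,9)]);print()
E
```

```text
1 x [-1.0,0.12,-0.0,-0.3,0.0,-0.1,0.01]
3 x [-1.0,0.11,-0.0,-0.3,0.0,-0.1,0.01]
1 x [-1.0,0.11,-0.0,-0.31,0.0,-0.1,0.01]
1 x [-1.0,0.23,-0.08,0.23,0.0,-0.89,0.03]
1 x [-1.0,0.24,-0.08,0.21,0.0,-0.89,0.03]
1 x [-1.0,0.26,-0.08,0.2,0.0,-0.89,0.03]
1 x [-1.0,0.27,-0.08,0.18,0.0,-0.89,0.03]
1 x [-1.0,0.28,-0.08,0.17,0.0,-0.89,0.03]
1 x [-1.0,0.29,-0.08,0.15,0.0,-0.89,0.03]
1 x [-1.0,0.3,-0.09,0.13,0.0,-0.89,0.03]
1 x [-1.0,0.3,-0.08,0.11,0.0,-0.89,0.03]
1 x [-1.0,0.31,-0.09,0.09,0.0,-0.89,0.03]
```

Emit:
play_rows([
  [-1,0.11,0,-0.3,0,-0.1,0],
  [-1,0.11,0,-0.3,0,-0.1,0],
  [-1,0.11,0,-0.3,0,-0.1,0],
  [-1,0.11,0,-0.3,0,-0.1,0],
  [-1,0.11,0,-0.3,0,-0.1,0],
  [-1,0.23,-0.08,0.23,0,-0.89,0.03],
  [-1,0.24,-0.08,0.21,0,-0.89,0.03],
  [-1,0.26,-0.08,0.2,0,-0.89,0.03],
  [-1,0.27,-0.08,0.18,0,-0.89,0.03],
  [-1,0.28,-0.08,0.17,0,-0.89,0.03],
  [-1,0.29,-0.08,0.15,0,-0.89,0.03],
  [-1,0.3,-0.09,0.13,0,-0.89,0.03],
  [-1,0.3,-0.08,0.11,0,-0.89,0.03],
  [-1,0.31,-0.09,0.09,0,-0.89,0.03],
])

```text
clock: 21.7
tcp_pos: [0.4217, 0.1784, 0.2257]
ee_rot: [0.018, 0.99, -0.002, 0.141]
ft_force: [-0.4, -0.0, -1.4]
width: 0.202
```

```bash
python3 q.py s10; python3 - <<'E'
from h import *
Z=[.5245,-.0135,.0]
path([(np.array(Z)+[0,0,.12],-6.4,-1,(0,0,0),9),(np.array(Z)+[0,0,.012],-6.4,0,(0,0,0),9)])
E
```

```text
[-0.42435769 -0.01363258 -1.38989013] 21.7 [ 0.357 -0.549  2.17  -0.111  1.26  -1.158]
lip [-0.06978178 -0.03061056  0.10014568] [-2.01668342  3.83765266  0.07983448]
[351 198  26  27 303] [363. 210.]
[378 207  26  10 133] [388. 211.]
4 x [-1.0,-0.02,-0.5,0.16,0.04,-0.14,0.12]
2 x [-1.0,-0.03,-0.5,0.16,0.04,-0.14,0.12]
1 x [-1.0,-0.03,-0.5,0.17,0.04,-0.14,0.12]
1 x [-1.0,-0.04,-0.5,0.17,0.04,-0.14,0.12]
1 x [-1.0,-0.04,-0.5,0.16,0.04,-0.14,0.12]
5 x [-1.0,0.1,0.0,0.28,-0.0,0.03,-0.0]
1 x [-1.0,0.11,0.0,0.27,-0.0,0.03,-0.0]
2 x [-1.0,0.1,0.0,0.28,-0.0,0.03,-0.0]
1 x [-1.0,0.11,0.0,0.27,-0.0,0.03,-0.0]
```

Emit:
play_rows([
  [-1,-0.02,-0.5,0.16,0.04,-0.14,0.12],
  [-1,-0.02,-0.5,0.16,0.04,-0.14,0.12],
  [-1,-0.02,-0.5,0.16,0.04,-0.14,0.12],
  [-1,-0.02,-0.5,0.16,0.04,-0.14,0.12],
  [-1,-0.03,-0.5,0.16,0.04,-0.14,0.12],
  [-1,-0.03,-0.5,0.16,0.04,-0.14,0.12],
  [-1,-0.03,-0.5,0.17,0.04,-0.14,0.12],
  [-1,-0.04,-0.5,0.17,0.04,-0.14,0.12],
  [-1,-0.04,-0.5,0.16,0.04,-0.14,0.12],
  [-1,0.1,0,0.28,0,0.03,0],
  [-1,0.1,0,0.28,0,0.03,0],
  [-1,0.1,0,0.28,0,0.03,0],
  [-1,0.1,0,0.28,0,0.03,0],
  [-1,0.1,0,0.28,0,0.03,0],
  [-1,0.11,0,0.27,0,0.03,0],
  [-1,0.1,0,0.28,0,0.03,0],
  [-1,0.1,0,0.28,0,0.03,0],
  [-1,0.11,0,0.2,0,0.03,0],
  [-1,0,0,0,0,0,0],
])

```text
clock: 24.12
tcp_pos: [0.4367, -0.0028, 0.068]
ee_rot: [0.056, 0.983, -0.009, 0.173]
ft_force: [0.2, 0.9, -1.7]
width: 0.204
```

```bash
python3 - <<'E'
from h import *
from bench import env
o=env.get_obs();print(o["ft_force"],lip())
path([([.5245,-.0135,.0045],-6.4,0,(0,0,0),5),([.5245,-.0135,.0005],-6.4,0,(0,0,0),3)])
E
```

```text
[ 0.16741537  0.89413821 -1.67715065] ('lip u,v,z mm', array([-42.4, 191.1,  15. ]), 'yaw,pitch,roll', array([-6.55,  0.08,  0.08]))
1 x [-1.0,0.03,-0.0,0.05,0.0,-0.0,-0.01]
1 x [-1.0,0.02,-0.01,0.05,0.0,-0.0,-0.01]
1 x [-1.0,0.03,-0.0,0.05,0.0,-0.0,-0.01]
1 x [-1.0,0.02,-0.01,0.04,0.0,-0.0,-0.01]
1 x [-1.0,0.03,-0.0,0.05,0.0,-0.0,-0.01]
3 x [-1.0,0.01,-0.0,0.03,0.0,-0.01,0.0]
```

Emit:
play_rows([
  [-1,0.03,0,0.05,0,0,0],
  [-1,0.02,0,0.05,0,0,0],
  [-1,0.03,0,0.05,0,0,0],
  [-1,0.02,0,0.04,0,0,0],
  [-1,0.03,0,0.05,0,0,0],
  [-1,0,0,0,0,0,0],
])

```text
clock: 24.88
tcp_pos: [0.4356, -0.0026, 0.0581]
ee_rot: [0.056, 0.983, -0.009, 0.173]
ft_force: [0.1, -0.8, -2.0]
width: 0.2
```

Emit:
play_rows([
  [-1,0.02,0,0.05,0,0,0],
  [-1,0.01,0,0.03,0,0,0],
  [-1,0,0,0,0,0,0],
])

```text
clock: 25.25
tcp_pos: [0.4361, -0.0027, 0.0552]
ee_rot: [0.056, 0.983, -0.009, 0.174]
ft_force: [0.1, -0.0, -0.7]
width: 0.202
```

One more small step to firm contact, then open.

Emit:
play_rows([
  [-1,0.01,0,0.03,0,0,0],
  [-1,0,0,0,0,0,0],
])

```text
clock: 25.5
tcp_pos: [0.4364, -0.0028, 0.0543]
ee_rot: [0.056, 0.983, -0.009, 0.174]
ft_force: [-0.1, -0.5, -0.1]
width: 0.203
```

Emit:
play_rows([
  [-0.4,0,0,0,0,0,0],
  [-0.2,0,0,0,0,0,0],
  [0.2,0,0,0,0,0,0],
  [0.6,0,0,0,0,0,0],
  [1,0,0,0,0,0,0],
  [1,0,0,0,0,0,0],
  [1,0,0,0,0,0,0],
  [1,0,0,0,0,0,0],
  [1,0,0,0,0,0,0],
  [1,0,0,0,0,0,0],
])

```text
clock: 26.75
tcp_pos: [0.4359, -0.0027, 0.0537]
ee_rot: [0.056, 0.983, -0.009, 0.174]
ft_force: [-0.3, -0.3, -0.1]
width: 0.999
```

Emit:
play_rows([
  [1,0,0,-0.2,0,0,0],
  [1,0,0,-0.4,0,0,0],
  [1,0,0,-0.5,0,0,0],
  [1,0,0,-0.5,0,0,0],
  [1,0,0,-0.5,0,0,0],
  [1,0,0,-0.5,0,0,0],
  [1,0,0,-0.4,0,0,0],
  [1,0,0,0,0,0,0],
  [1,0,0,0,0,0,0],
])

```text
clock: 27.88
tcp_pos: [0.3948, 0.0019, 0.166]
ee_rot: [0.056, 0.983, -0.009, 0.173]
ft_force: [-0.3, 0.3, -0.4]
width: 0.999
```

```bash
python3 q.py s11; python3 - <<'E'
from h import *
from bench import env
a=np.load("pics/scene0.npz")["pixels"];b=env.snapshot("scene");im=b["pixels"]
hsv=cv2.cvtColor(im,cv2.COLOR_RGB2HSV)
m=((hsv[...,2]>150)&(hsv[...,1]<50)).astype(np.uint8)
def bowl(x,n):
    h=cv2.cvtColor(x,cv2.COLOR_RGB2HSV);m=((h[...,2]>165)&(h[...,1]<50)).astype(np.uint8)
    _,l,st,c=cv2.connectedComponentsWithStats(m);print(n,[(s.tolist(),c.round(1).tolist()) for s,c in zip(st[1:],c[1:]) if s[4]>200 and 80<s[0]<460 and 120<s[1]<300])
bowl(a,"before");bowl(im,"after")
# bones in the tray region?
k=cv2.inRange(hsv,(12,60,110),(28,200,255));r=np.zeros_like(k)
cv2.fillPoly(r,[proj(b,[C+U*x+np.array([0,y,.015]) for x,y in((-.12,-.057),(.12,-.057),(.12,.057),(-.12,.057))]).astype(np.int32)],255)
print("tray bone px",(k&r>0).sum()); k0=cv2.inRange(cv2.cvtColor(a,cv2.COLOR_RGB2HSV),(12,60,110),(28,200,255));print("before",(k0&r>0).sum())
d=(cv2.absdiff(cv2.GaussianBlur(a,(5,5),0),cv2.GaussianBlur(im,(5,5),0)).max(2)>30).astype(np.uint8)
_,l,st,c=cv2.connectedComponentsWithStats(d);print([(s.tolist()) for s in st[1:] if s[4]>15])
# bone colour in pan -> position
kp=cv2.inRange(hsv,(12,45,90),(30,200,255));r[:]=0
cv2.fillPoly(r,[proj(b,[PAN+[x,y,.012] for x,y in((-.07,-.07),(.07,-.07),(.07,.07),(-.07,.07))]).astype(np.int32)],255)
_,l,st,c=cv2.connectedComponentsWithStats(kp&r)
for s,q in zip(st[1:],c[1:]):
    if s[4]>20: print("pan blob",s.tolist(),(toplane(b,[q],.08)[0]-PAN).round(3))
E
```

```text
[-0.29634186  0.29764066 -0.39415823] 27.875 [-0.139 -0.821  2.424  0.011  1.19  -1.598]
lip [-0.09365496 -0.21882591  0.0501684 ] [-6.55029069 -0.00963904  0.07438403]
[325 157  11   7  56] [330. 161.]
[351 198  26  26 303] [363. 210.]
[378 207  26  10 135] [388. 211.]
before [([401, 151, 54, 47, 1459], [426.6, 174.3]), ([338, 177, 63, 48, 1731], [367.5, 200.4]), ([459, 187, 57, 32, 1078], [486.9, 202.0]), ([245, 190, 47, 42, 1319], [267.8, 210.6]), ([162, 201, 81, 113, 4080], [200.2, 256.0]), ([99, 241, 39, 49, 932], [117.8, 269.1])]
after [([400, 151, 55, 47, 1463], [426.6, 174.3]), ([337, 175, 62, 37, 1134], [367.1, 193.2]), ([459, 187, 85, 59, 2575], [502.7, 213.5]), ([245, 190, 46, 42, 1313], [267.4, 210.7]), ([162, 201, 81, 113, 5024], [201.8, 262.0]), ([99, 241, 39, 49, 936], [117.8, 269.1])]
tray bone px 0
before 669
[[168, 0, 13, 16, 126], [224, 0, 63, 114, 3656], [412, 0, 6, 8, 36], [185, 10, 31, 8, 153], [169, 20, 12, 23, 174], [279, 58, 171, 31, 3580], [183, 74, 8, 22, 80], [234, 91, 8, 3, 20], [223, 94, 68, 87, 2554], [197, 97, 21, 3, 50], [350, 199, 32, 24, 328], [385, 210, 8, 5, 24], [190, 268, 46, 42, 1092]]
pan blob [351, 198, 26, 27, 350] [ 0.023 -0.029  0.017]
pan blob [378, 206, 27, 11, 166] [0.049 0.027 0.017]
```

```bash
python3 -c "
from bench import env
print(env.close_job(), env.get_obs()['clock'])"
```

```text
the job is handed in; nothing more can be done
the job is handed in; nothing more can be done
```

The job is done and handed in, with the clock at about 28 s of the 72 s allowed. I used scoop_mid, since the wide scoop's 128 mm does not fit the 118 mm tray. One pass along the tray floor picked up all five bones. I tipped them into the pan with the lip about 23–26 mm above its floor, then laid the scoop back where it started and let go.

**Last checks:**
- **Bones:** no bone-coloured pixels remain in the tray. A picture taken after tipping showed all five in the pan and the scoop empty. The final image shows the same blobs in the pan, but the bones touch and are partly hidden by the wall, so the final check was by blob area, not a count of five.
- **Scoops:** all three bowls match their starting image positions to within 0.4 pixel, and the only image changes apart from the arm and its shadow were the bones.
- **Forces:** wrist force stayed at or below about 9 N in every reading, and the gripper ended open and clear of everything.

**What disagreed:** my first estimate of the pan centre was about 6–7 mm off, mostly sideways. I corrected it before tipping. All 12 picture views were used by then, so the checks after the tip were numeric.

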